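Scoop a sample of turned knobs into the inspection tray

TASK

With the scoop, take at least three of the five aluminium knobs out of the long parts bin and tip them from low down (no drop over 10 cm) into the square steel tray. Do not touch the knobs with the gripper or leave any outside the bin and tray. Then stand the empty scoop upright in the middle of its mat, let go, and leave everything else on the desk where it is.

Things in the scene. Friction and masses are not known exactly. Their poses are not given: they have to be found in the camera images.
- scoop: Steel hand scoop, 200 g, standing on the mat. Pan 90 mm long (x), 96 mm wide (y), floor 2 mm thick; open in front (straight lip at x = +45 mm), side walls 31 mm high from x = -45 to +25 mm, back wall 46 mm high at x = -45 mm. Origin: centre of the pan's underside, x towards the lip, z up. At the start the lip points towards the robot (world -x, within 0.35 rad).
- scoop_handle (a point): Centre of the scoop's upright black rubber blade handle, 96 mm above the underside and 28 mm behind its centre. Blade 14 mm thick (scoop y; grip it across this), 56 mm long (x), 44 mm high (z from 74 to 118 mm), on a neck at the pan's back. Axes as the scoop's.
- bin: Long open grey plastic parts bin, fixed, 240 mm (x) x 118 mm (y), 40 mm high, upright walls 5 mm thick, floor 5 mm; inside 230 x 108 mm. The knobs start flat on its floor in the half nearer the robot (-x; centres at x from -91 to -25 mm); the +x half is free, so that the scoop can be let down there and pushed along the floor to the -x end wall. Origin: centre of its underside.
- tray: Low square open steel tray, fixed to the desk, 180 x 180 mm, 30 mm high, walls and floor 4 mm. Origin: centre of its underside.
- mat: Dark rubber mat fixed, 170 mm (x) x 130 mm (y), 3 mm thick, on which the scoop stands. Origin: centre of its underside.
- knob1: One of five identical turned aluminium knobs: a thick disc with well rounded rims (7 mm), 26 mm across, 18 mm thick, 30 g, lying flat in the bin; smooth, friction about 0.35 on the bin and the scoop. Origin: its centre.
- knob2: One of five identical turned aluminium knobs: a thick disc with well rounded rims (7 mm), 26 mm across, 18 mm thick, 30 g, lying flat in the bin; smooth, friction about 0.35 on the bin and the scoop. Origin: its centre.
- knob3: One of five identical turned aluminium knobs: a thick disc with well rounded rims (7 mm), 26 mm across, 18 mm thick, 30 g, lying flat in the bin; smooth, friction about 0.35 on the bin and the scoop. Origin: its centre.
- knob4: One of five identical turned aluminium knobs: a thick disc with well rounded rims (7 mm), 26 mm across, 18 mm thick, 30 g, lying flat in the bin; smooth, friction about 0.35 on the bin and the scoop. Origin: its centre.
- knob5: One of five identical turned aluminium knobs: a thick disc with well rounded rims (7 mm), 26 mm across, 18 mm thick, 30 g, lying flat in the bin; smooth, friction about 0.35 on the bin and the scoop. Origin: its centre.
- mouse: Bystander, loose: black computer mouse, 60 mm (x) x 100 mm (y), 33 mm high. Origin: centre of its underside.
- tape: Bystander, loose: green roll of tape, 90 mm across, 25 mm high. Origin: centre of its underside.
- stylus_case: Bystander, loose: flat clear case 70 x 110 x 23 mm. Origin: centre of its underside.
- carton: Bystander, loose: cardboard box 70 x 70 x 120 mm high. Origin: centre of its underside.
- cleaner: Bystander, loose: white bottle 60 mm across, 150 mm high. Origin: centre of its underside.
There are look-alikes about, which are no part of the job. What is shaped like the scoop but orange or purple is not meant.

How it is judged (in metres and radians):
On the way, in this order (a step that is already met when the one before it is completed fails the run):
1. at least one knob is carried in the scoop, raised more than 60 mm above the desk (height (world z) of scoop above 0.06 m and ((x of knob1 in the frame of scoop between -0.045 and 0.055 m and y of knob1 in the frame of scoop between -0.048 and 0.048 m and z of knob1 in the frame of scoop between 0.002 and 0.06 m) or (x of knob2 in the frame of scoop between -0.045 and 0.055 m and y of knob2 in the frame of scoop between -0.048 and 0.048 m and z of knob2 in the frame of scoop between 0.002 and 0.06 m) or (x of knob3 in the frame of scoop between -0.045 and 0.055 m and y of knob3 in the frame of scoop between -0.048 and 0.048 m and z of knob3 in the frame of scoop between 0.002 and 0.06 m) or (x of knob4 in the frame of scoop between -0.045 and 0.055 m and y of knob4 in the frame of scoop between -0.048 and 0.048 m and z of knob4 in the frame of scoop between 0.002 and 0.06 m) or (x of knob5 in the frame of scoop between -0.045 and 0.055 m and y of knob5 in the frame of scoop between -0.048 and 0.048 m and z of knob5 in the frame of scoop between 0.002 and 0.06 m))), for 0.2 s.
2. at least three knobs are in the tray ((((x of knob1 in the frame of tray between -0.088 and 0.088 m and y of knob1 in the frame of tray between -0.088 and 0.088 m and z of knob1 in the frame of tray between 0.005 and 0.055 m) and (x of knob2 in the frame of tray between -0.088 and 0.088 m and y of knob2 in the frame of tray between -0.088 and 0.088 m and z of knob2 in the frame of tray between 0.005 and 0.055 m) and (x of knob3 in the frame of tray between -0.088 and 0.088 m and y of knob3 in the frame of tray between -0.088 and 0.088 m and z of knob3 in the frame of tray between 0.005 and 0.055 m)) or ((x of knob1 in the frame of tray between -0.088 and 0.088 m and y of knob1 in the frame of tray between -0.088 and 0.088 m and z of knob1 in the frame of tray between 0.005 and 0.055 m) and (x of knob2 in the frame of tray between -0.088 and 0.088 m and y of knob2 in the frame of tray between -0.088 and 0.088 m and z of knob2 in the frame of tray between 0.005 and 0.055 m) and (x of knob4 in the frame of tray between -0.088 and 0.088 m and y of knob4 in the frame of tray between -0.088 and 0.088 m and z of knob4 in the frame of tray between 0.005 and 0.055 m)) or ((x of knob1 in the frame of tray between -0.088 and 0.088 m and y of knob1 in the frame of tray between -0.088 and 0.088 m and z of knob1 in the frame of tray between 0.005 and 0.055 m) and (x of knob2 in the frame of tray between -0.088 and 0.088 m and y of knob2 in the frame of tray between -0.088 and 0.088 m and z of knob2 in the frame of tray between 0.005 and 0.055 m) and (x of knob5 in the frame of tray between -0.088 and 0.088 m and y of knob5 in the frame of tray between -0.088 and 0.088 m and z of knob5 in the frame of tray between 0.005 and 0.055 m)) or ((x of knob1 in the frame of tray between -0.088 and 0.088 m and y of knob1 in the frame of tray between -0.088 and 0.088 m and z of knob1 in the frame of tray between 0.005 and 0.055 m) and (x of knob3 in the frame of tray between -0.088 and 0.088 m and y of knob3 in the frame of tray between -0.088 and 0.088 m and z of knob3 in the frame of tray between 0.005 and 0.055 m) and (x of knob4 in the frame of tray between -0.088 and 0.088 m and y of knob4 in the frame of tray between -0.088 and 0.088 m and z of knob4 in the frame of tray between 0.005 and 0.055 m)) or ((x of knob1 in the frame of tray between -0.088 and 0.088 m and y of knob1 in the frame of tray between -0.088 and 0.088 m and z of knob1 in the frame of tray between 0.005 and 0.055 m) and (x of knob3 in the frame of tray between -0.088 and 0.088 m and y of knob3 in the frame of tray between -0.088 and 0.088 m and z of knob3 in the frame of tray between 0.005 and 0.055 m) and (x of knob5 in the frame of tray between -0.088 and 0.088 m and y of knob5 in the frame of tray between -0.088 and 0.088 m and z of knob5 in the frame of tray between 0.005 and 0.055 m)) or ((x of knob1 in the frame of tray between -0.088 and 0.088 m and y of knob1 in the frame of tray between -0.088 and 0.088 m and z of knob1 in the frame of tray between 0.005 and 0.055 m) and (x of knob4 in the frame of tray between -0.088 and 0.088 m and y of knob4 in the frame of tray between -0.088 and 0.088 m and z of knob4 in the frame of tray between 0.005 and 0.055 m) and (x of knob5 in the frame of tray between -0.088 and 0.088 m and y of knob5 in the frame of tray between -0.088 and 0.088 m and z of knob5 in the frame of tray between 0.005 and 0.055 m)) or ((x of knob2 in the frame of tray between -0.088 and 0.088 m and y of knob2 in the frame of tray between -0.088 and 0.088 m and z of knob2 in the frame of tray between 0.005 and 0.055 m) and (x of knob3 in the frame of tray between -0.088 and 0.088 m and y of knob3 in the frame of tray between -0.088 and 0.088 m and z of knob3 in the frame of tray between 0.005 and 0.055 m) and (x of knob4 in the frame of tray between -0.088 and 0.088 m and y of knob4 in the frame of tray between -0.088 and 0.088 m and z of knob4 in the frame of tray between 0.005 and 0.055 m)) or ((x of knob2 in the frame of tray between -0.088 and 0.088 m and y of knob2 in the frame of tray between -0.088 and 0.088 m and z of knob2 in the frame of tray between 0.005 and 0.055 m) and (x of knob3 in the frame of tray between -0.088 and 0.088 m and y of knob3 in the frame of tray between -0.088 and 0.088 m and z of knob3 in the frame of tray between 0.005 and 0.055 m) and (x of knob5 in the frame of tray between -0.088 and 0.088 m and y of knob5 in the frame of tray between -0.088 and 0.088 m and z of knob5 in the frame of tray between 0.005 and 0.055 m)) or ((x of knob2 in the frame of tray between -0.088 and 0.088 m and y of knob2 in the frame of tray between -0.088 and 0.088 m and z of knob2 in the frame of tray between 0.005 and 0.055 m) and (x of knob4 in the frame of tray between -0.088 and 0.088 m and y of knob4 in the frame of tray between -0.088 and 0.088 m and z of knob4 in the frame of tray between 0.005 and 0.055 m) and (x of knob5 in the frame of tray between -0.088 and 0.088 m and y of knob5 in the frame of tray between -0.088 and 0.088 m and z of knob5 in the frame of tray between 0.005 and 0.055 m)) or ((x of knob3 in the frame of tray between -0.088 and 0.088 m and y of knob3 in the frame of tray between -0.088 and 0.088 m and z of knob3 in the frame of tray between 0.005 and 0.055 m) and (x of knob4 in the frame of tray between -0.088 and 0.088 m and y of knob4 in the frame of tray between -0.088 and 0.088 m and z of knob4 in the frame of tray between 0.005 and 0.055 m) and (x of knob5 in the frame of tray between -0.088 and 0.088 m and y of knob5 in the frame of tray between -0.088 and 0.088 m and z of knob5 in the frame of tray between 0.005 and 0.055 m)))), for 0.2 s.
At the end, for the whole second after the job is handed in: At least three knobs lie in the tray and the others in the tray or in the bin, all at rest; the scoop stands released, at rest and upright (within 0.1 rad) on the mat, its origin within 60 mm (along the mat) and 50 mm (across it) of the mat's centre ((((x of knob1 in the frame of tray between -0.088 and 0.088 m and y of knob1 in the frame of tray between -0.088 and 0.088 m and z of knob1 in the frame of tray between 0.005 and 0.055 m) and (x of knob2 in the frame of tray between -0.088 and 0.088 m and y of knob2 in the frame of tray between -0.088 and 0.088 m and z of knob2 in the frame of tray between 0.005 and 0.055 m) and (x of knob3 in the frame of tray between -0.088 and 0.088 m and y of knob3 in the frame of tray between -0.088 and 0.088 m and z of knob3 in the frame of tray between 0.005 and 0.055 m)) or ((x of knob1 in the frame of tray between -0.088 and 0.088 m and y of knob1 in the frame of tray between -0.088 and 0.088 m and z of knob1 in the frame of tray between 0.005 and 0.055 m) and (x of knob2 in the frame of tray between -0.088 and 0.088 m and y of knob2 in the frame of tray between -0.088 and 0.088 m and z of knob2 in the frame of tray between 0.005 and 0.055 m) and (x of knob4 in the frame of tray between -0.088 and 0.088 m and y of knob4 in the frame of tray between -0.088 and 0.088 m and z of knob4 in the frame of tray between 0.005 and 0.055 m)) or ((x of knob1 in the frame of tray between -0.088 and 0.088 m and y of knob1 in the frame of tray between -0.088 and 0.088 m and z of knob1 in the frame of tray between 0.005 and 0.055 m) and (x of knob2 in the frame of tray between -0.088 and 0.088 m and y of knob2 in the frame of tray between -0.088 and 0.088 m and z of knob2 in the frame of tray between 0.005 and 0.055 m) and (x of knob5 in the frame of tray between -0.088 and 0.088 m and y of knob5 in the frame of tray between -0.088 and 0.088 m and z of knob5 in the frame of tray between 0.005 and 0.055 m)) or ((x of knob1 in the frame of tray between -0.088 and 0.088 m and y of knob1 in the frame of tray between -0.088 and 0.088 m and z of knob1 in the frame of tray between 0.005 and 0.055 m) and (x of knob3 in the frame of tray between -0.088 and 0.088 m and y of knob3 in the frame of tray between -0.088 and 0.088 m and z of knob3 in the frame of tray between 0.005 and 0.055 m) and (x of knob4 in the frame of tray between -0.088 and 0.088 m and y of knob4 in the frame of tray between -0.088 and 0.088 m and z of knob4 in the frame of tray between 0.005 and 0.055 m)) or ((x of knob1 in the frame of tray between -0.088 and 0.088 m and y of knob1 in the frame of tray between -0.088 and 0.088 m and z of knob1 in the frame of tray between 0.005 and 0.055 m) and (x of knob3 in the frame of tray between -0.088 and 0.088 m and y of knob3 in the frame of tray between -0.088 and 0.088 m and z of knob3 in the frame of tray between 0.005 and 0.055 m) and (x of knob5 in the frame of tray between -0.088 and 0.088 m and y of knob5 in the frame of tray between -0.088 and 0.088 m and z of knob5 in the frame of tray between 0.005 and 0.055 m)) or ((x of knob1 in the frame of tray between -0.088 and 0.088 m and y of knob1 in the frame of tray between -0.088 and 0.088 m and z of knob1 in the frame of tray between 0.005 and 0.055 m) and (x of knob4 in the frame of tray between -0.088 and 0.088 m and y of knob4 in the frame of tray between -0.088 and 0.088 m and z of knob4 in the frame of tray between 0.005 and 0.055 m) and (x of knob5 in the frame of tray between -0.088 and 0.088 m and y of knob5 in the frame of tray between -0.088 and 0.088 m and z of knob5 in the frame of tray between 0.005 and 0.055 m)) or ((x of knob2 in the frame of tray between -0.088 and 0.088 m and y of knob2 in the frame of tray between -0.088 and 0.088 m and z of knob2 in the frame of tray between 0.005 and 0.055 m) and (x of knob3 in the frame of tray between -0.088 and 0.088 m and y of knob3 in the frame of tray between -0.088 and 0.088 m and z of knob3 in the frame of tray between 0.005 and 0.055 m) and (x of knob4 in the frame of tray between -0.088 and 0.088 m and y of knob4 in the frame of tray between -0.088 and 0.088 m and z of knob4 in the frame of tray between 0.005 and 0.055 m)) or ((x of knob2 in the frame of tray between -0.088 and 0.088 m and y of knob2 in the frame of tray between -0.088 and 0.088 m and z of knob2 in the frame of tray between 0.005 and 0.055 m) and (x of knob3 in the frame of tray between -0.088 and 0.088 m and y of knob3 in the frame of tray between -0.088 and 0.088 m and z of knob3 in the frame of tray between 0.005 and 0.055 m) and (x of knob5 in the frame of tray between -0.088 and 0.088 m and y of knob5 in the frame of tray between -0.088 and 0.088 m and z of knob5 in the frame of tray between 0.005 and 0.055 m)) or ((x of knob2 in the frame of tray between -0.088 and 0.088 m and y of knob2 in the frame of tray between -0.088 and 0.088 m and z of knob2 in the frame of tray between 0.005 and 0.055 m) and (x of knob4 in the frame of tray between -0.088 and 0.088 m and y of knob4 in the frame of tray between -0.088 and 0.088 m and z of knob4 in the frame of tray between 0.005 and 0.055 m) and (x of knob5 in the frame of tray between -0.088 and 0.088 m and y of knob5 in the frame of tray between -0.088 and 0.088 m and z of knob5 in the frame of tray between 0.005 and 0.055 m)) or ((x of knob3 in the frame of tray between -0.088 and 0.088 m and y of knob3 in the frame of tray between -0.088 and 0.088 m and z of knob3 in the frame of tray between 0.005 and 0.055 m) and (x of knob4 in the frame of tray between -0.088 and 0.088 m and y of knob4 in the frame of tray between -0.088 and 0.088 m and z of knob4 in the frame of tray between 0.005 and 0.055 m) and (x of knob5 in the frame of tray between -0.088 and 0.088 m and y of knob5 in the frame of tray between -0.088 and 0.088 m and z of knob5 in the frame of tray between 0.005 and 0.055 m))) and ((x of knob1 in the frame of tray between -0.088 and 0.088 m and y of knob1 in the frame of tray between -0.088 and 0.088 m and z of knob1 in the frame of tray between 0.005 and 0.055 m) or (x of knob1 in the frame of bin between -0.12 and 0.12 m and y of knob1 in the frame of bin between -0.059 and 0.059 m and z of knob1 in the frame of bin between 0.004 and 0.08 m)) and ((x of knob2 in the frame of tray between -0.088 and 0.088 m and y of knob2 in the frame of tray between -0.088 and 0.088 m and z of knob2 in the frame of tray between 0.005 and 0.055 m) or (x of knob2 in the frame of bin between -0.12 and 0.12 m and y of knob2 in the frame of bin between -0.059 and 0.059 m and z of knob2 in the frame of bin between 0.004 and 0.08 m)) and ((x of knob3 in the frame of tray between -0.088 and 0.088 m and y of knob3 in the frame of tray between -0.088 and 0.088 m and z of knob3 in the frame of tray between 0.005 and 0.055 m) or (x of knob3 in the frame of bin between -0.12 and 0.12 m and y of knob3 in the frame of bin between -0.059 and 0.059 m and z of knob3 in the frame of bin between 0.004 and 0.08 m)) and ((x of knob4 in the frame of tray between -0.088 and 0.088 m and y of knob4 in the frame of tray between -0.088 and 0.088 m and z of knob4 in the frame of tray between 0.005 and 0.055 m) or (x of knob4 in the frame of bin between -0.12 and 0.12 m and y of knob4 in the frame of bin between -0.059 and 0.059 m and z of knob4 in the frame of bin between 0.004 and 0.08 m)) and ((x of knob5 in the frame of tray between -0.088 and 0.088 m and y of knob5 in the frame of tray between -0.088 and 0.088 m and z of knob5 in the frame of tray between 0.005 and 0.055 m) or (x of knob5 in the frame of bin between -0.12 and 0.12 m and y of knob5 in the frame of bin between -0.059 and 0.059 m and z of knob5 in the frame of bin between 0.004 and 0.08 m)) and linear speed of each of knob1, knob2, knob3, knob4, knob5 below 0.03 m/s and x of scoop in the frame of mat between -0.06 and 0.06 m and y of scoop in the frame of mat between -0.05 and 0.05 m and height (world z) of scoop below 0.01 m and angle between scoop's own z axis and vertical below 0.1 rad and linear speed of scoop below 0.02 m/s); the robot touches nothing.
It fails at once if the gripper touches a knob (contact force between the fingers and knob1 above 0.5 N or contact force between the fingers and knob2 above 0.5 N or contact force between the fingers and knob3 above 0.5 N or contact force between the fingers and knob4 above 0.5 N or contact force between the fingers and knob5 above 0.5 N).
It fails at once if a knob is dropped from a height (it moves faster than 2 m/s, a fall of about 200 mm) (linear speed of any of knob1, knob2, knob3, knob4, knob5 above 2 m/s).
It fails at once if a bystander is moved by more than 30 mm (distance of any of mouse, tape, stylus_case, carton, cleaner from where it was at the start of the episode above 0.03 m).
It also fails if it takes over 64 s, if anything falls off the work surface, if the arm or the gripper's body presses on something with over 40 N, if the wrist force passes 120 N, or if a joint passes its speed limit or range.

ROBOT

A 6-joint arm with a two-finger parallel gripper is mounted at the origin on the work surface. World frame = base frame: x ahead of the robot, y to its left, z up, the work surface at z = 0. Lengths are in mm, angles in rad, forces in N, time in s.
With the tool pointing down it reaches from about 350 to 775 mm from the base axis. Payload 7.3 kg.
Tool frame: the origin (TCP) lies on the centre line of the jaws, within the pads' length; the fingertips stand 14 mm ahead of it and the grasp point (between the pads) lies 5 mm behind it; z points along the fingers, y is the line along which they close (so a half turn about z gives the same grasp; the last joint's range is limited). The gripper opens to 92 mm and grips with 3 to 60 N. Pads are 19 mm wide; open, the fingers measure 130 mm over their backs; the gripper's body (75 mm by 190 mm) begins 47 mm behind the grasp point.
Start: joints at [-1.257, 0.342, 1.524, -0, 1.275, -0.146], TCP at [233.002, -470.482, 240.741] pointing down, gripper open.
Joint ranges: [-2.53, 2.53], [-0.77, 2.02], [0.04, 2.7], [-1, 4.14], [0.28, 2.66], [-3.11, 3.11]. Speed limits (rad/s): [2.57, 2.57, 3.14, 3.14, 3.14, 3.14].

INTERFACE

Orientations are given as [roll, pitch, yaw] about the fixed x, y, z axes, in that order (R = Rz(yaw) Ry(pitch) Rx(roll)).
In Python, from plant import get_obs, capture, bot, spot_in, trace, pinpoint gives the robot as it stands.
- The arm moves only by the tool play_rows, never from a script. Its argument "rows" is a list of rows, each a list of 2 entries, a list of its own where there are three numbers: the shift along the world's x, y, z in units of 3 cm (1.0 is 3 cm), then the turn, a rotation vector about the world's x, y, z in units of 8 degrees (1.0 is 8 degrees). A call has 1 to 12 rows; each row shifts and turns the commanded pose from where the row before left it; what a row does not reach is not made up. A row lasts 1/8 s, in which the tool goes at most 62.5 mm and 10.7 degrees, less where a joint would pass 70% of its speed; a pose out of reach is approached as far as the arm can. A call with a number of a shift or a turn outside -1 to 1 is refused whole. A call with a gripper value outside its range is refused whole. "hand" is the opening, from -1 (shut) to 1 (fully open), set as the call begins (left out, the last holds). The fingers move at their own pace and stop on an object; the grip force is fixed at half the most. Time passes only in rows, so rows that do not move let the fingers close. It gives the time, the measured TCP pose, the force, the opening and the grip force at its end, in the units of the state.
- get_obs(): the state, without advancing time (a new reading comes with each control period).
- capture(name): name is "side" or "top"; returns a dict with "frame" (400x640x3 uint8, red, green, blue), "fov_y" (degrees; the focal length in pixels is half the picture's height over the tangent of half this angle, whatever the lens; pixels are square), "cx", "cy" (the principal point, pixels), "dist" ([k1, k2, p1, p2, k3] as OpenCV has them; the pictures are not rectified), "rvec" (rotation vector, rad) and "tvec" (3), from world to camera coordinates, as OpenCV has them. Camera axes: x right, y down, z forward; pixel columns grow to the right and rows downward; lengths in mm; the calibration is good to about 2 mm. A picture is of the moment at which its call begins. There is no depth.
- bot.close_job(): hands the job in; it is judged then, once.
Trained networks look in the newest picture that a camera, given by its name, has taken for a name from the list of things; names that differ only in an ending like _2 or _b are one class to them, and where a whole thing is asked for, a point or a joint stands for the part that bears it (a point fixed in the world has none). Each returns a list of dicts, best first, with "p" (0 to 1); they miss things now and then, are a little off and sometimes report something else, mostly with a low value. They report only what shows in the picture. A call takes as long as a camera call. They do not tell look-alikes from the thing itself.
- spot_in(query, camera): "at" ([row, column] in pixels, amid what is visible of it).
- trace(query, camera): "mask" (400x640 bool, what is visible of it) and "at" ([row, column] in pixels, amid what is visible of it).
- pinpoint(query, camera): "at" ([row, column] in pixels: a listed point, or the origin of a listed thing).
The state is a dict: "time": time; "joint_positions": joint angles; "dq": joint speeds; "tau": joint torques, N m; "tool_pos": TCP position; "tcp_rot": TCP orientation; "contact_force": force on the tool from outside, world axes, zero at the start; "moment": the same for the moment, N m; "grip_width": finger opening in mm; "finger_force": force on a finger pad.
Only numpy, scipy, OpenCV 4.12 (cv2) and the standard library are available. Lean on these libraries where they do the work, as an engineer would, in place of code of your own. Each camera call takes 0.05 s, during which the arm holds its last target. There are 200 camera calls.

## Working session

There is one attempt and no reset: what is moved stays moved. The work goes in short steps, Python scripts to look and compute and a tool call to move; the robot and the scene stay as the last step left them, time stands still between calls to the robot, and variables do not carry over. Pictures are saved under pics/ and viewed, at most 10 in all, crops included, and the job is handed in when it is done.

Besides the shell and the picture viewer there is one more tool, called after ">>>" in YAML: its name, and indented under it one key for each argument. play_rows: Moves the arm, as the interface text tells. Shifts and turns lie within -1 to 1; 1 stands for 3 cm of shift or 8 degrees of turn. Its arguments: {"type":"object","properties":{"rows":{"type":"array"},"hand":{"type":"number"}},"required":["rows"]}

```bash
mkdir -p pics
cat > h.py <<'E'
import numpy as np, cv2
from plant import get_obs, capture, bot, spot_in, trace, pinpoint
def cam(c):
    f=200/np.tan(np.radians(c["fov_y"])/2)
    K=np.array([[f,0,c["cx"]],[0,f,c["cy"]],[0,0,1]]);return K,np.array(c["dist"],float),np.array(c["rvec"],float),np.array(c["tvec"],float).ravel()
def ray(c,rc):
    K,d,r,t=cam(c);u=cv2.undistortPoints(np.array([[[rc[1],rc[0]]]],float),K,d)[0,0]
    R=cv2.Rodrigues(r)[0];return -R.T@t,R.T@np.array([u[0],u[1],1])
def at_z(c,rc,z):
    o,v=ray(c,rc);return o+v*(z-o[2])/v[2]
def proj(c,P):
    K,d,r,t=cam(c);return cv2.projectPoints(np.array(P,float).reshape(-1,3),r,t,K,d)[0][:,0,::-1]
def save(c,n,crop=None,s=1):
    im=c["frame"]
    if crop: im=im[crop[0]:crop[1],crop[2]:crop[3]]
    cv2.imwrite("pics/"+n,cv2.resize(im[...,::-1],None,fx=s,fy=s,interpolation=cv2.INTER_CUBIC))
E
python3 - <<'E'
from h import *
cs={n:capture(n) for n in("top","side")}
for n,c in cs.items():
    save(c,n+"0.png");print(n,"cam at",ray(c,(200,320))[0].round())
    for q,z in(("scoop",3),("scoop_handle",99),("bin",0),("tray",0),("mat",0),("knob1",14),("carton",0),("cleaner",0),("tape",0),("mouse",0),("stylus_case",0)):
        print(q,[(round(d["p"],2),np.round(d["at"]).tolist(),at_z(c,d["at"],z)[:2].round().tolist()) for d in pinpoint(q,n)[:6]])
E
```

```text
top cam at [ 455.  -15. 1726.]
scoop [(0.87, [202.0, 318.0], [564.0, -16.0]), (0.76, [278.0, 360.0], [304.0, -163.0])]
scoop_handle [(0.73, [267.0, 230.0], [339.0, 267.0]), (0.71, [285.0, 359.0], [292.0, -153.0]), (0.56, [188.0, 318.0], [603.0, -15.0])]
bin [(0.68, [201.0, 382.0], [571.0, -237.0])]
tray [(0.67, [210.0, 257.0], [530.0, 197.0]), (0.61, [200.0, 381.0], [574.0, -233.0]), (0.4, [135.0, 293.0], [796.0, 80.0])]
mat [(0.57, [196.0, 317.0], [584.0, -9.0])]
knob1 [(0.46, [210.0, 392.0], [540.0, -268.0]), (0.43, [222.0, 378.0], [499.0, -223.0]), (0.42, [226.0, 387.0], [485.0, -253.0]), (0.42, [206.0, 379.0], [553.0, -224.0]), (0.38, [220.0, 382.0], [505.0, -237.0])]
carton [(0.65, [180.0, 195.0], [629.0, 418.0])]
cleaner [(0.65, [189.0, 432.0], [618.0, -410.0])]
tape [(0.91, [136.0, 292.0], [793.0, 84.0])]
mouse [(0.91, [243.0, 305.0], [420.0, 27.0])]
stylus_case [(0.73, [143.0, 341.0], [772.0, -88.0]), (0.52, [210.0, 391.0], [541.0, -267.0]), (0.46, [194.0, 319.0], [591.0, -16.0])]
side cam at [  27. -810.  752.]
scoop [(0.71, [195.0, 212.0], [327.0, 266.0])]
scoop_handle [(0.62, [166.0, 208.0], [332.0, 277.0]), (0.61, [258.0, 260.0], [291.0, -161.0]), (0.38, [270.0, 363.0], [465.0, -313.0])]
bin [(0.61, [264.0, 378.0], [578.0, -238.0])]
tray []
mat []
knob1 [(0.59, [260.0, 360.0], [539.0, -214.0]), (0.47, [266.0, 344.0], [490.0, -212.0]), (0.42, [272.0, 357.0], [506.0, -247.0]), (0.39, [273.0, 350.0], [488.0, -239.0]), (0.39, [270.0, 379.0], [555.0, -269.0])]
carton []
cleaner [(0.66, [304.0, 439.0], [616.0, -418.0])]
tape [(0.74, [181.0, 366.0], [789.0, 88.0])]
mouse [(0.92, [228.0, 266.0], [399.0, 39.0])]
stylus_case [(0.73, [207.0, 404.0], [803.0, -88.0])]
```

View pics/top0.png

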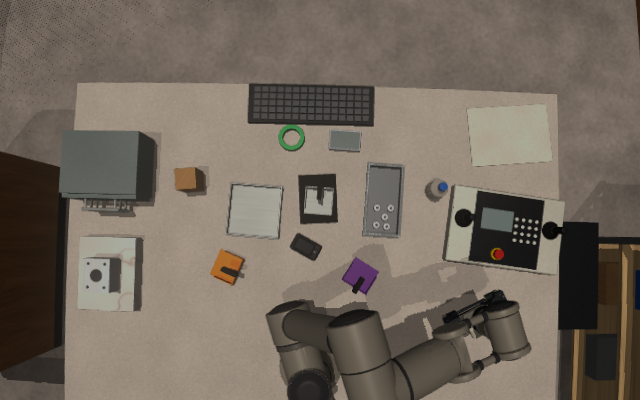

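View pics/side0.png

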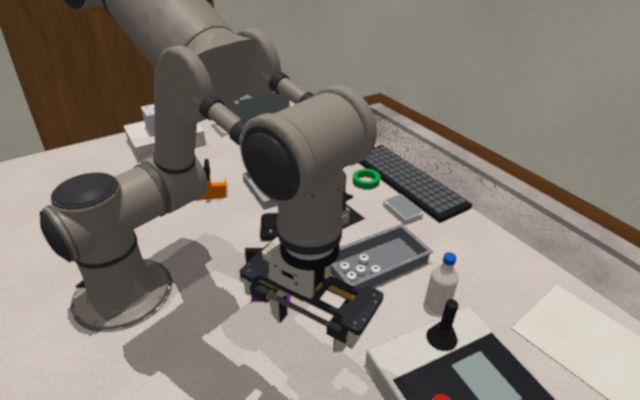

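Candidates for the scoop in the top view are steel (202,318), orange (267,228) and purple (275,360). The description fits the steel one, which stands on the dark mat. Next I'll check it in a close crop and fit the outlines.

Run:
```python
from h import *
c=capture("top");save(c,"crop1.png",(130,255,220,410),4)
for q,z in(("bin",40),("tray",30),("mat",3),("scoop",3),("scoop_handle",118)):
    for d in trace(q,"top")[:3]:
        m=d["mask"].astype(np.uint8);cn=max(cv2.findContours(m,0,cv2.CHAIN_APPROX_NONE)[0],key=cv2.contourArea)[:,0]
        P=np.array([at_z(c,(p[1],p[0]),z)[:2] for p in cn],np.float32)
        (x,y),(w,h),a=cv2.minAreaRect(P);print(q,round(d["p"],2),np.round(d["at"]),m.sum(),"c",round(x),round(y),"wh",round(w),round(h),"a",round(a,1))
for s in(("top"),):
  print([at_z(c,d["at"],14)[:2].round(1).tolist() for d in spot_in("knob1",s)])
```

```text
bin 0.68 [197. 382.] 2530 c 576 -236 wh 131 249 a 88.1
bin 0.24 [203. 317.] 771 c 571 -14 wh 109 95 a 1.3
tray 0.82 [212. 255.] 2737 c 528 203 wh 184 180 a 85.3
mat 0.56 [128. 292.] 341 c 788 88 wh 92 87 a 1.6
scoop 0.92 [277. 359.] 851 c 309 -161 wh 108 110 a 57.4
scoop 0.89 [268. 227.] 688 c 334 294 wh 91 97 a 65.4
scoop 0.82 [201. 317.] 827 c 577 -14 wh 101 113 a 87.2
scoop_handle 0.82 [198. 318.] 790 c 569 -15 wh 91 105 a 87.1
scoop_handle 0.66 [266. 228.] 735 c 341 274 wh 85 94 a 67.0
scoop_handle 0.57 [277. 360.] 755 c 317 -153 wh 92 98 a 59.2
[[551.3, -222.5], [541.6, -264.9], [499.5, -215.5], [494.3, -256.4], [629.1, -34.4]]
```

View pics/crop1.png

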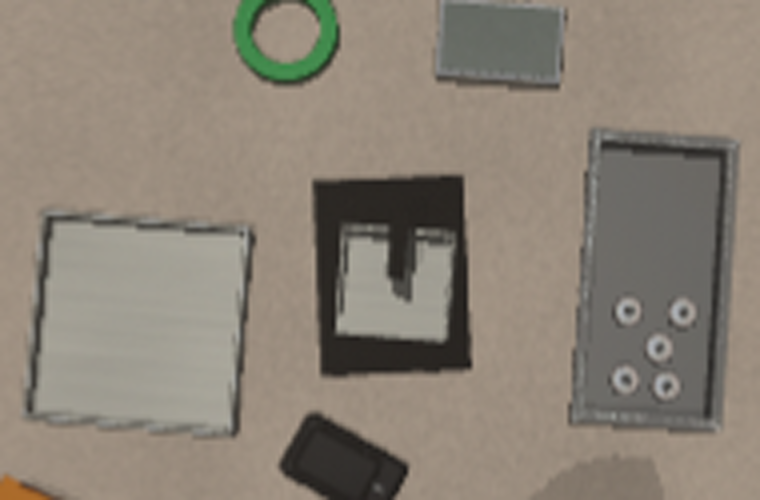

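The crop shows the steel scoop on the mat (crop 395,285), with its lip towards the robot and five knobs in the near half of the bin. I'll refine the poses by fitting model edges to the image gradient.

```bash
cat >> h.py <<'E'
from scipy.ndimage import map_coordinates
from scipy.optimize import differential_evolution
def rect(l,w,z): return [[(sx*l/2,sy*w/2,z) for sx,sy in q] for q in (((-1,-1),(1,-1)),((1,-1),(1,1)),((1,1),(-1,1)),((-1,1),(-1,-1)))]
M={"bin":rect(240,118,40)+rect(230,108,40),"tray":rect(180,180,30)+rect(172,172,30),"mat":rect(170,130,3),
 "scoop":[[(45,-48,5),(45,48,5)],[(25,-48,5),(45,-48,5)],[(25,48,5),(45,48,5)],[(-45,48,49),(-45,-48,49)],[(-45,48,34),(25,48,34)],[(-45,-48,34),(25,-48,34)]]}
def fit(c,segs,x0,r=15,ra=8):
    g=cv2.GaussianBlur(cv2.cvtColor(c["frame"],cv2.COLOR_RGB2GRAY).astype(float),(0,0),.7)
    G=np.hypot(cv2.Sobel(g,-1,1,0),cv2.Sobel(g,-1,0,1));G=np.minimum(G,np.percentile(G,99))
    pts=np.concatenate([np.linspace(a,b,60) for a,b in segs])
    def f(p):
        C,S=np.cos(p[2]),np.sin(p[2]);Q=pts.copy();Q[:,0]=p[0]+C*pts[:,0]-S*pts[:,1];Q[:,1]=p[1]+S*pts[:,0]+C*pts[:,1]
        return -map_coordinates(G,proj(c,Q).T,order=1).mean()
    a=np.radians(ra);b=[(x0[0]-r,x0[0]+r),(x0[1]-r,x0[1]+r),(x0[2]-a,x0[2]+a)]
    s=differential_evolution(f,b,seed=0,maxiter=60,popsize=12);return s.x,s.fun
E
python3 - <<'E'
from h import *
c=capture("top");L=c["frame"].copy()
for n,x0 in(("bin",(575,-236,-.06)),("tray",(529,201,-.07)),("mat",(584,-12,.05)),("scoop",(568,-14,3.07))):
    x,f=fit(c,M[n],x0);print(n,x[:2].round(1),np.degrees(x[2]).round(2),round(f))
    if n=="bin":
        C,S=np.cos(x[2]),np.sin(x[2])
        for d in pinpoint("knob1","top"):
            k=at_z(c,d["at"],14)[:2]-x[:2];print("knob in bin",(np.array([[C,S],[-S,C]])@k).round())
print([ (at_z(c,d["at"],99)[:2].round(1),round(d["p"],2)) for d in pinpoint("scoop_handle","top")])
o=get_obs();print(o["tool_pos"],o["tcp_rot"],o["contact_force"],o["grip_width"],o["time"])
E
```

```text
bin [ 564.  -227.6] -3.5 -97
knob in bin [-70.  -3.]
knob in bin [-72. -37.]
knob in bin [-18. -48.]
knob in bin [-53. -13.]
knob in bin [-2.  7.]
tray [520.1 205.7] -3.44 -130
mat [576.1 -12.1] 4.02 -258
scoop [568.3 -13.9] 177.47 -224
[(array([335.9, 264.8]), 0.98), (array([609.4, -10.8]), 0.84), (array([ 278.9, -148.7]), 0.82)]
[ 232.99421885 -470.48015164  240.72491529] [3.14154400e+00 3.00117651e-05 4.59824666e-01] [0.20823645 0.15708174 0.06446467] 92.15800308102763 1.7
```

Run:
```python
from h import *
c=capture("top")
for n,cs,z in(("bin",[(594,128),(738,140),(720,430),(572,424)],40),("tray",[(42,211),(254,228),(236,435),(26,418)],30),("mat",[(313,181),(463,176),(470,369),(323,376)],3)):
    P=np.array([at_z(c,(130+(v+.5)/4-.5,220+(u+.5)/4-.5),z)[:2] for u,v in cs]);print(n,P.mean(0).round(1),"sides",np.linalg.norm(P-np.roll(P,-1,0),axis=1).round(),"ang",np.degrees(np.arctan2(*(P[0]+P[1]-P[2]-P[3])[::-1])).round(1))
im=cv2.resize(c["frame"][130:255,220:410,::-1],None,fx=4,fy=4,interpolation=cv2.INTER_CUBIC)
for n,x0,r in(("bin",(576,-236,-.06),8),("tray",(528,202,-.06),8),("mat",(576,-12,.07),8),("scoop",(568.3,-13.9,3.097),3)):
    x,f=fit(c,M[n],x0,r,4);print(n,x[:2].round(1),np.degrees(x[2]).round(2),round(f))
    C,S=np.cos(x[2]),np.sin(x[2]);R=np.array([[C,-S,0],[S,C,0],[0,0,1]])
    if n=="bin":
        for d in pinpoint("knob1","top"):print(((at_z(c,d["at"],14)[:2]-x[:2])@R[:2,:2]).round())
    for s in M[n]:
        q=((proj(c,np.array(s,float)@R.T+[x[0],x[1],0])-[130,220]+.5)*4-.5).round().astype(int)
        cv2.line(im,tuple(map(int,q[0][::-1])),tuple(map(int,q[1][::-1])),(0,0,255),1)
cv2.imwrite("pics/ov.png",im)
```

```text
bin [ 574.8 -236.7] sides [124. 248. 126. 252.] ang -3.0
tray [528.1 201.7] sides [182. 177. 180. 177.] ang -2.9
mat [575.8 -12.6] sides [130. 168. 127. 169.] ang 3.9
bin [ 568.2 -228. ] -3.48 -96
[-80. -32.]
[-78.   1.]
[-31. -37.]
[-12.   7.]
[-59. -20.]
tray [520.1 205.6] -3.47 -130
mat [576.2 -12.1] 3.99 -258
scoop [568.2 -14. ] 177.43 -224
```

View pics/ov.png

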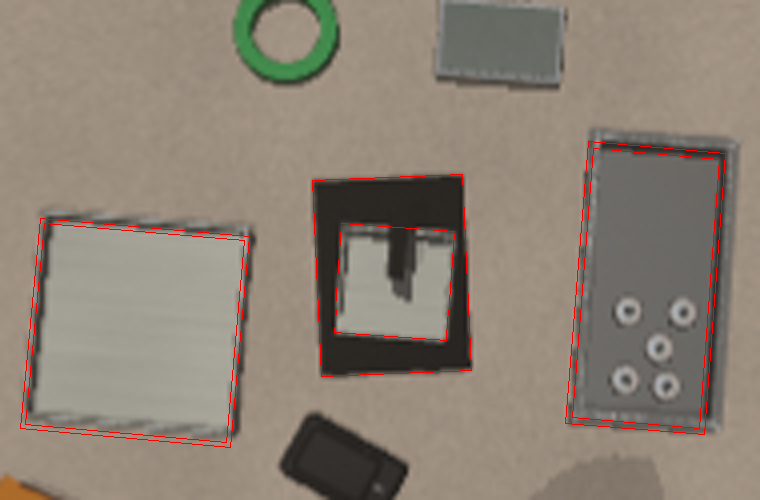

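Run:
```python
from h import *
c=capture("top")
W=lambda uv,z:at_z(c,(130+(uv[1]+.5)/4-.5,220+(uv[0]+.5)/4-.5),z)[:2]
def f(n,TL,TR,BR,BL,zl,zr,zt,zb):
    m=lambda a,b:((a[0]+b[0])/2,(a[1]+b[1])/2)
    l,r,t,b=W(m(TL,BL),zl),W(m(TR,BR),zr),W(m(TL,TR),zt),W(m(BL,BR),zb)
    a=[np.degrees(np.arctan2(*(W(p,z)-W(q,z))[::-1])) for p,q,z in((TL,BL,zl),(TR,BR,zr))]+[np.degrees(np.arctan2(*(W(p,z)-W(q,z))[::-1]))-90 for p,q,z in((TL,TR,zt),(BL,BR,zb))]
    print(n,"lr",((l+r)/2).round(1),np.linalg.norm(l-r).round(),"tb",((t+b)/2).round(1),np.linalg.norm(t-b).round(),np.round(a,1))
f("bin",(594,128),(738,140),(720,430),(572,424),0,40,40,0)
f("tray",(42,211),(254,228),(236,435),(26,418),30,0,30,0)
# fit with visible silhouette edges only
def sel(l,w,zl,zr,zt,zb):
    return [[(-l/2,w/2,zl),(l/2,w/2,zl)],[(-l/2,-w/2,zr),(l/2,-w/2,zr)],[(l/2,-w/2,zt),(l/2,w/2,zt)],[(-l/2,-w/2,zb),(-l/2,w/2,zb)]]
for n,s,x0 in(("bin",sel(240,118,0,40,40,20),(573,-236,-.06)),("bininner",sel(230,108,40,40,40,40),(573,-236,-.06)),("tray",sel(180,180,30,0,30,15),(528,202,-.06)),("trayin",sel(172,172,30,30,30,30),(528,202,-.06))):
    x,v=fit(c,s,x0,8,4);print(n,x[:2].round(1),np.degrees(x[2]).round(2),round(v))
```

```text
bin lr [ 575.7 -238.4] 121.0 tb [ 574.7 -239.1] 250.0 [-3.2 -2.7 -3.2 -1. ]
tray lr [528.4 202.8] 179.0 tb [527.9 203.5] 177.0 [-2.5 -3.3 -3.2 -3.1]
bin [ 569.4 -232.1] -2.68 -122
bininner [ 576.1 -237.4] -2.42 -103
tray [526.2 201.8] -3.38 -132
trayin [521.8 196.6] -3.38 -152
```

>>> play_rows:
  rows:
    - [[0.6, 1, 0.2], [0, 0, 0]]
    - [[0.8, 1, 0], [0, 0, 0]]
    - [[0.8, 1, 0], [0, 0, 0]]
    - [[0.8, 1, 0], [0, 0, 0]]
    - [[0.8, 1, 0], [0, 0, 0]]
    - [[0.8, 1, 0], [0, 0, 0]]
    - [[0.8, 1, 0], [0, 0, 0]]
    - [[0.8, 1, 0], [0, 0, 0]]
    - [[0.8, 1, 0], [0, 0, 0]]
    - [[0.8, 1, 0], [0, 0, 0]]
    - [[0.8, 1, 0], [0, 0, 0]]
    - [[0.8, 1, 0], [0, 0, 0]]
  hand: 1

```text
time: 3.35
tool_pos: [515.7, -109.4, 246.8]
tcp_rot: [3.141, -0.0, 0.46]
contact_force: [1.2, -0.5, -0.1]
grip_width: 91.8
finger_force: 0.0
```

>>> play_rows:
  rows:
    - [[0.45, 0.52, 0], [0, 0, -0.6]]
    - [[0.45, 0.52, 0], [0, 0, -0.6]]
    - [[0.45, 0.52, 0], [0, 0, -0.6]]
    - [[0.45, 0.53, 0], [0, 0, -0.6]]
    - [[0.45, 0.53, 0], [0, 0, -0.6]]
    - [[0.43, 0.52, 0], [0, 0, -0.6]]
    - [[0, 0, -0.5], [0, 0, 0]]
    - [[0, 0, -1], [0, 0, 0]]
    - [[0, 0, 0], [0, 0, 0]]

```text
time: 4.47
tool_pos: [593.2, -16.7, 198.7]
tcp_rot: [-3.141, 0.007, -0.042]
contact_force: [0.2, -0.5, -1.1]
grip_width: 91.6
finger_force: 0.0
```

Run:
```python
from h import *
c=capture("side");save(c,"s1.png",(130,330,180,420),3)
o=get_obs();print(o["tool_pos"],o["tcp_rot"])
print(proj(c,[[596.2,-15.3,99]]))
print([(d["at"],round(d["p"],2)) for d in pinpoint("scoop_handle","side")])
```

```text
[594.33572988 -16.79611815 200.59425627] [-3.14153105  0.0031701  -0.04225835]
[[187.46911093 336.07608158]]
[([186.2, 338.2], 0.71), ([166.4, 210.0], 0.64), ([210.0, 400.5], 0.64), ([256.2, 258.2], 0.61)]
```

View pics/s1.png

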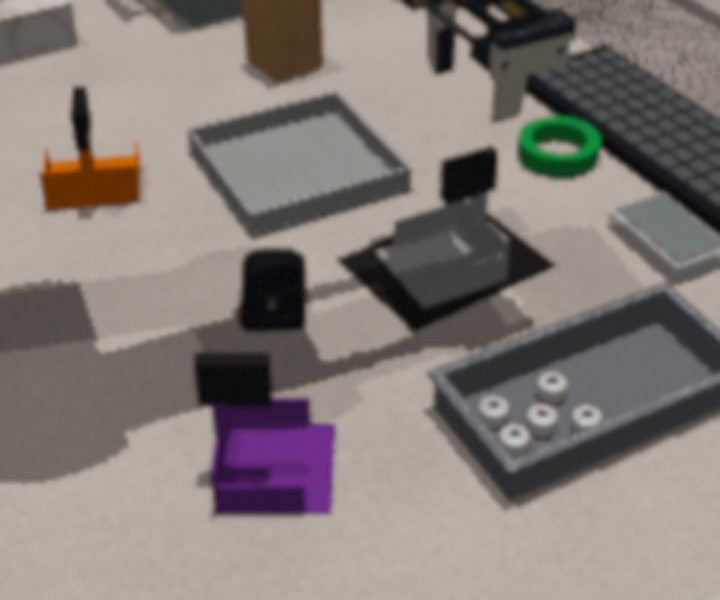

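The side view agrees: handle predicted at (187,336), seen at (186,338), and the gripper is clear above it. Descending to grip.

>>> play_rows:
  rows:
    - [[0.06, 0.05, -0.9], [0, 0, 0]]
    - [[0, 0, -0.9], [0, 0, 0]]
    - [[0, 0, -0.9], [0, 0, 0]]
    - [[0, 0, -0.75], [0, 0, 0]]
    - [[0, 0, -0.1], [0, 0, 0]]
    - [[0, 0, 0], [0, 0, 0]]

```text
time: 5.32
tool_pos: [598.0, -15.1, 96.5]
tcp_rot: [3.141, -0.002, -0.043]
contact_force: [-0.4, -0.7, -0.1]
grip_width: 92.3
finger_force: 0.0
```

>>> play_rows:
  rows:
    - [[0, 0, 0], [0, 0, 0]]
    - [[0, 0, 0], [0, 0, 0]]
    - [[0, 0, 0], [0, 0, 0]]
    - [[0, 0, 0], [0, 0, 0]]
    - [[0, 0, 0], [0, 0, 0]]
    - [[0, 0, 0], [0, 0, 0]]
  hand: -1

```text
time: 6.08
tool_pos: [597.2, -14.8, 95.2]
tcp_rot: [3.141, 0.0, -0.043]
contact_force: [-0.2, -0.3, -0.1]
grip_width: 36.2
finger_force: 0.0
```

>>> play_rows:
  rows:
    - [[0, 0, 0], [0, 0, 0]]
    - [[0, 0, 0], [0, 0, 0]]
    - [[0, 0, 0], [0, 0, 0]]
    - [[0, 0, 0], [0, 0, 0]]
    - [[0, 0, 0], [0, 0, 0]]
    - [[0, 0, 0], [0, 0, 0]]

```text
time: 6.82
tool_pos: [597.2, -14.8, 95.2]
tcp_rot: [3.141, -0.0, -0.043]
contact_force: [1.1, -1.9, -1.2]
grip_width: 14.0
finger_force: 30.0
```

>>> play_rows:
  rows:
    - [[0, 0, 0.6], [0, 0, 0]]
    - [[0, 0, 0.9], [0, 0, 0]]
    - [[0, 0, 0.9], [0, 0, 0]]
    - [[0.27, -0.9, 0], [0, 0, 0]]
    - [[0.28, -0.95, 0], [0, 0, 0]]
    - [[0.28, -0.95, 0], [0, 0, 0]]
    - [[0.28, -0.95, 0], [0, 0, -0.05]]
    - [[0.28, -0.95, 0], [0, 0, 0]]
    - [[0.28, -0.95, 0], [0, 0, 0]]
    - [[0.28, -0.95, 0], [0, 0, 0]]
    - [[0.28, -0.97, 0], [0, 0, 0]]
    - [[0, 0, 0], [0, 0, 0]]

```text
time: 8.32
tool_pos: [663.7, -243.9, 166.0]
tcp_rot: [-3.141, 0.001, -0.052]
contact_force: [-0.6, 0.2, -2.0]
grip_width: 14.0
finger_force: 30.0
```

Run:
```python
from h import *
c=capture("side");t=capture("top")
o=get_obs();p=o["tool_pos"];print(p,o["tcp_rot"],o["contact_force"])
a=cv2.resize(c["frame"][180:310,300:460],(640,520),interpolation=2)
cv2.imwrite("pics/s2.png",a[...,::-1]); save(t,"t2.png",(145,255,350,420),5)
```

```text
[ 663.62532973 -241.42518701  166.33151734] [-3.14040340e+00  1.69036439e-03 -5.02218622e-02] [-0.04977954 -0.06273658 -2.86792532]
```

View pics/s2.png

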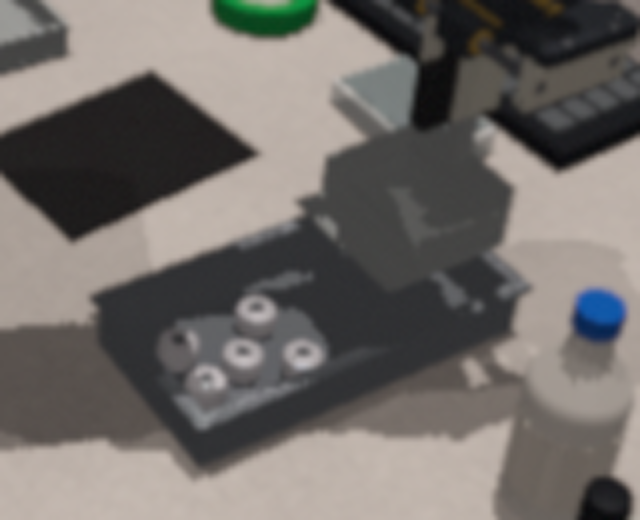

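Run:
```python
from h import *
c=capture("side")
P=[at_z(c,(130+(v+.5)/3-.5,180+(u+.5)/3-.5),40)[:2] for u,v in((432,375),(670,287),(510,472))]
print(np.round(P,1),np.linalg.norm(P[1]-P[0]),np.linalg.norm(P[2]-P[0]),np.degrees(np.arctan2(*(P[1]-P[0])[::-1])),"ctr",(P[1]+P[2])/2)
# predicted corners for (575,-237.5,-2.9)
for x in((575,-237.5,-2.9),):
    a=np.radians(x[2]);R=np.array([[np.cos(a),-np.sin(a)],[np.sin(a),np.cos(a)]])
    for q in((-120,59),(120,59),(-120,-59)):
        w=R@q+x[:2];r=proj(c,[[*w,40]])[0];print(((r[1]-180+.5)*3-.5).round(),((r[0]-130+.5)*3-.5).round())
```

```text
[[ 454.5 -174. ]
 [ 700.1 -188.7]
 [ 447.  -294.5]] 245.97102572683428 120.70796850241223 -3.4367968793078947 ctr [ 573.5328078 -241.6001111]
435.0 372.0
665.0 285.0
512.0 466.0
```

>>> play_rows:
  rows:
    - [[0, -0.08, -0.5], [0, 0, 0]]
    - [[0, 0, -0.6], [0, 0, 0]]
    - [[0, 0, -0.5], [0, 0, 0]]
    - [[0, 0, -0.4], [0, 0, 0]]
    - [[0, 0, -0.2], [0, 0, 0]]
    - [[0, 0, 0], [0, 0, 0]]

```text
time: 9.22
tool_pos: [664.0, -244.2, 100.8]
tcp_rot: [-3.141, 0.001, -0.05]
contact_force: [-0.1, 0.4, -1.8]
grip_width: 13.5
finger_force: 30.0
```

>>> play_rows:
  rows:
    - [[0, 0, -0.06], [0, -0.2, 0]]
    - [[0, 0, -0.03], [0, 0, 0]]
    - [[0, 0, 0], [0, 0, 0]]

```text
time: 9.6
tool_pos: [664.3, -244.5, 99.3]
tcp_rot: [-3.141, -0.028, -0.05]
contact_force: [0.4, 0.5, 0.3]
grip_width: 13.8
finger_force: 30.0
```

>>> play_rows:
  rows:
    - [[-0.2, 0.01, -0.04], [0, 0, 0]]
    - [[-0.3, 0.016, 0], [0, 0, 0]]
    - [[-0.3, 0.016, 0], [0, 0, 0]]
    - [[-0.3, 0.016, 0], [0, 0, 0]]
    - [[-0.3, 0.016, 0], [0, 0, 0]]
    - [[-0.3, 0.016, 0], [0, 0, 0]]
    - [[-0.3, 0.016, 0], [0, 0, 0]]
    - [[-0.3, 0.016, 0], [0, 0, 0]]
    - [[-0.3, 0.016, 0], [0, 0, 0]]
    - [[-0.3, 0.016, 0], [0, 0, 0]]
    - [[-0.2, 0.01, 0], [0, 0, 0]]
    - [[0, 0, 0], [0, 0, 0]]

```text
time: 11.1
tool_pos: [572.0, -240.0, 99.3]
tcp_rot: [3.141, -0.031, -0.05]
contact_force: [1.9, -0.2, 7.1]
grip_width: 14.0
finger_force: 30.0
```

>>> play_rows:
  rows:
    - [[-0.25, 0.013, 0], [0, 0, 0]]
    - [[-0.25, 0.013, 0], [0, 0, 0]]
    - [[-0.25, 0.013, 0], [0, 0, 0]]
    - [[-0.2, 0.01, 0], [0, 0, 0]]
    - [[-0.1, 0.005, 0], [0, 0, 0]]
    - [[0, 0, 0], [0, 0, 0]]

```text
time: 11.85
tool_pos: [541.1, -238.6, 99.4]
tcp_rot: [3.14, -0.033, -0.05]
contact_force: [3.5, 0.1, 6.7]
grip_width: 13.9
finger_force: 30.0
```

Run:
```python
from h import *
c=capture("side");a=cv2.resize(c["frame"][190:320,280:440],(640,520),interpolation=2)
cv2.imwrite("pics/s3.png",a[...,::-1]);o=get_obs();print(o["tool_pos"],o["contact_force"])
```

```text
[ 541.12119332 -238.61968972   99.42652202] [ 2.49948899 -1.05963996  6.91658695]
```

View pics/s3.png

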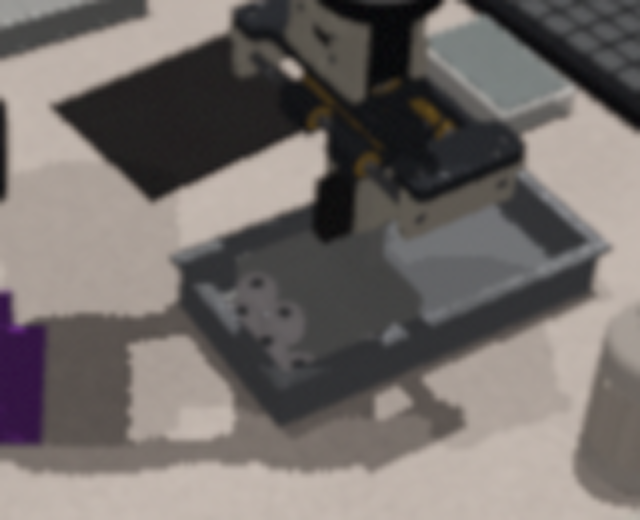

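The knobs are bunched at the end wall (around 265,310 in the crop), some of them on the lip already. I'll push on until the lip meets the wall.

>>> play_rows:
  rows:
    - [[-0.12, 0.005, 0], [0, 0, 0]]
    - [[-0.08, 0.005, 0], [0, 0, 0]]
    - [[-0.05, 0, 0], [0, 0, 0]]
    - [[0, 0, 0], [0, 0, 0]]

```text
time: 12.4
tool_pos: [534.3, -238.4, 99.6]
tcp_rot: [3.14, -0.034, -0.05]
contact_force: [5.1, 0.2, 6.7]
grip_width: 13.8
finger_force: 30.0
```

>>> play_rows:
  rows:
    - [[-0.1, 0.005, 0], [0, 0, 0]]
    - [[-0.08, 0.005, 0], [0, 0, 0]]
    - [[0, 0, 0], [0, 0, 0]]

```text
time: 12.78
tool_pos: [531.2, -238.9, 100.4]
tcp_rot: [3.138, -0.04, -0.05]
contact_force: [10.4, -1.7, 3.8]
grip_width: 13.8
finger_force: 30.0
```

>>> play_rows:
  rows:
    - [[-0.06, 0, 0], [0, 0, 0]]
    - [[0.1, 0, 0], [0, 0.35, 0]]
    - [[0.17, -0.01, 0.02], [0, 0.45, 0]]
    - [[0.19, -0.01, 0.02], [0, 0.5, 0]]
    - [[0.19, -0.01, 0.02], [0, 0.5, 0]]
    - [[0.19, -0.01, 0.02], [0, 0.5, 0]]
    - [[0, 0, 0], [0, 0, 0]]

```text
time: 13.65
tool_pos: [551.5, -238.1, 99.0]
tcp_rot: [3.127, 0.291, -0.051]
contact_force: [4.7, 0.6, -1.3]
grip_width: 13.9
finger_force: 30.0
```

Run:
```python
from h import *
c=capture("side");a=cv2.resize(c["frame"][190:320,280:440],(640,520),interpolation=2)
cv2.imwrite("pics/s4.png",a[...,::-1]);o=get_obs();print(o["tool_pos"],o["tcp_rot"],o["contact_force"])
```

```text
[ 551.29331058 -238.17032107   99.28561811] [ 3.12657826  0.28959333 -0.05143498] [ 5.05687218  0.56072529 -3.37736764]
```

View pics/s4.png

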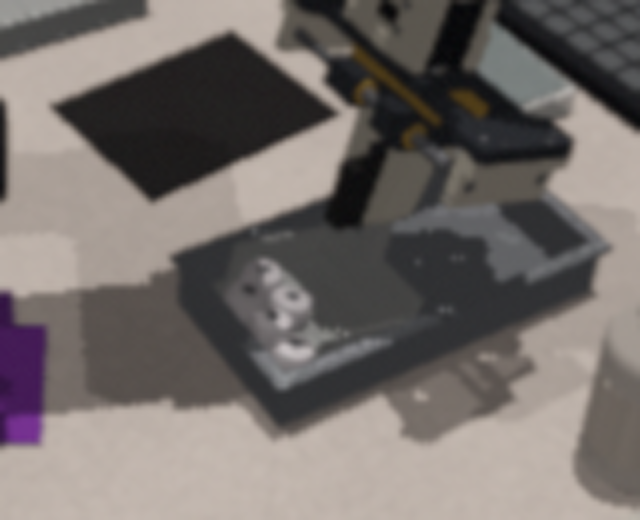

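>>> play_rows:
  rows:
    - [[0.2, -0.01, 0], [0, 0.5, 0]]
    - [[0.25, -0.01, 0], [0, 0.55, 0]]
    - [[0.1, 0, 0.1], [0, 0, 0]]
    - [[0.1, 0, 0.3], [0, 0, 0]]
    - [[0, 0, 0.4], [0, 0, 0]]
    - [[0, 0, 0.5], [0, 0, 0]]
    - [[0, 0, 0.6], [0, 0, 0]]
    - [[0, 0, 0.6], [0, 0, 0]]
    - [[0, 0, 0.3], [0, 0, 0]]
    - [[0, 0, 0], [0, 0, 0]]

```text
time: 14.95
tool_pos: [569.9, -239.0, 184.5]
tcp_rot: [3.117, 0.438, -0.055]
contact_force: [-0.3, -0.6, -4.2]
grip_width: 13.7
finger_force: 30.0
```

Run:
```python
from h import *
c=capture("side");t=capture("top");a=cv2.resize(c["frame"][170:300,280:440],(640,520),interpolation=2)
cv2.imwrite("pics/s5.png",a[...,::-1]);o=get_obs();print(o["tool_pos"],o["tcp_rot"],o["contact_force"])
for n in("side","top"):print(n,[(np.round(d["at"]).tolist(),round(d["p"],2)) for d in spot_in("knob1",n)])
```

```text
[ 569.39617744 -238.80894712  183.14150482] [ 3.11859516  0.44020902 -0.05477517] [-0.81825187  0.24973668 -3.45112599]
side [([237.0, 362.0], 0.51), ([234.0, 357.0], 0.48), ([227.0, 362.0], 0.45), ([235.0, 370.0], 0.37)]
top [([198.0, 316.0], 0.54), ([217.0, 398.0], 0.43)]
```

View pics/s5.png

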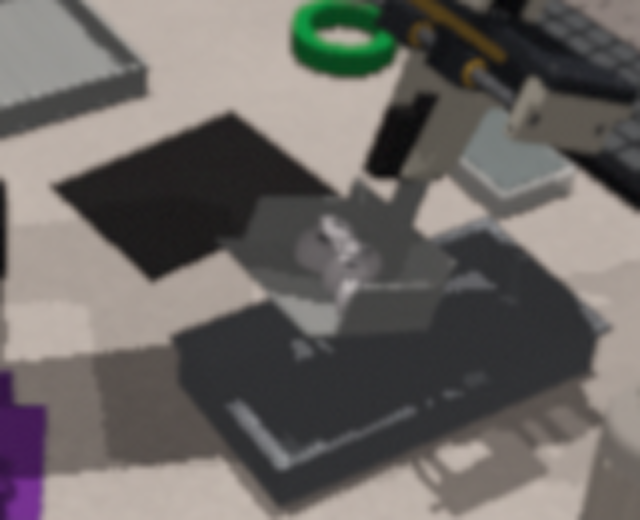

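The scoop is lifted and holds several knobs, which have slid back in the pan (crop 340,250). Carrying it to the tray tilted back.

>>> play_rows:
  rows:
    - [[0, 0.3, 0], [0, 0, 0]]
    - [[0, 0.6, 0], [0, 0, 0]]
    - [[0, 0.9, 0], [0, 0, 0]]
    - [[0, 1, 0], [0, 0, 0]]
    - [[0, 1, 0], [0, 0, 0]]
    - [[0, 1, 0], [0, 0, 0]]
    - [[0, 1, 0], [0, 0, 0]]
    - [[0, 1, 0], [0, 0, 0]]
    - [[0, 1, 0], [0, 0, 0]]
    - [[0, 1, 0], [0, 0, 0]]
    - [[0, 1, 0], [0, 0, 0]]
    - [[0, 1, 0], [0, 0, 0]]

```text
time: 16.65
tool_pos: [568.8, 87.9, 184.0]
tcp_rot: [3.118, 0.439, -0.054]
contact_force: [0.6, -0.1, -2.8]
grip_width: 13.7
finger_force: 30.0
```

>>> play_rows:
  rows:
    - [[0, 1, 0], [0, 0, 0]]
    - [[0, 1, 0], [0, 0, 0]]
    - [[-0.1, 0.9, 0], [0, 0, 0]]
    - [[-0.1, 0.6, 0], [0, 0, 0]]
    - [[-0.1, 0.3, 0], [0, 0, 0]]
    - [[-0.1, 0.13, 0], [0, 0, 0]]
    - [[0, 0, -0.3], [0, 0, 0]]
    - [[0, 0, -0.4], [0, 0, 0]]
    - [[0, 0, -0.2], [0, 0, 0]]
    - [[0, 0, 0], [0, 0, 0]]

```text
time: 17.9
tool_pos: [557.4, 202.5, 155.8]
tcp_rot: [3.118, 0.441, -0.056]
contact_force: [0.2, -1.0, -4.1]
grip_width: 13.8
finger_force: 30.0
```

Run:
```python
from h import *
t=capture("top");c=capture("side");o=get_obs();print(o["tool_pos"],o["tcp_rot"],o["contact_force"])
for n in("side","top"):print(n,[(np.round(d["at"]).tolist(),round(d["p"],2)) for d in spot_in("knob1",n)])
print("binregion side rows~255-275 cols 340-380; top ~205-226,378-395")
```

```text
[557.77215379 202.78435721 156.77648587] [ 3.11806727  0.43915358 -0.05539947] [ 0.42378797 -0.2074897  -3.00910937]
side []
top []
binregion side rows~255-275 cols 340-380; top ~205-226,378-395
```

>>> play_rows:
  rows:
    - [[0, 0, 0], [0, -0.5, 0]]
    - [[0, 0, 0], [0, -0.8, 0]]
    - [[0, 0, 0], [0, -0.8, 0]]
    - [[0, 0, 0], [0, -0.8, 0]]
    - [[0, 0, 0], [0, -0.6, 0]]
    - [[0, 0, 0], [0, -0.5, 0]]
    - [[0, 0, 0], [0, -0.5, 0]]
    - [[0, 0, 0], [0, -0.5, 0]]
    - [[0, 0, 0], [0, -0.5, 0]]
    - [[0, 0, 0], [0, -0.5, 0]]
    - [[0, 0, 0], [0, -0.5, 0]]
    - [[0, 0, 0], [0, -0.5, 0]]

```text
time: 19.6
tool_pos: [557.3, 202.9, 157.4]
tcp_rot: [-3.112, -0.539, -0.059]
contact_force: [-0.1, -0.9, -2.7]
grip_width: 13.9
finger_force: 30.0
```

>>> play_rows:
  rows:
    - [[0, 0, 0], [0, -0.5, 0]]
    - [[0, 0, 0], [0, -0.5, 0]]
    - [[0, 0, 0], [0, -0.5, 0]]
    - [[0, 0, 0], [0, -0.5, 0]]
    - [[0, 0, 0], [0, -0.5, 0]]
    - [[0, 0, 0], [0, 0, 0]]
    - [[0, 0, 0], [0, 0, 0]]
    - [[0, 0, 0], [0, 0, 0]]

```text
time: 20.6
tool_pos: [575.3, 209.1, 214.9]
tcp_rot: [-3.096, -0.767, -0.07]
contact_force: [-0.6, -0.1, -1.4]
grip_width: 13.8
finger_force: 30.0
```

Run:
```python
from h import *
t=capture("top");c=capture("side");o=get_obs();print(o["tool_pos"],o["tcp_rot"],o["contact_force"])
for n,k in(("side",c),("top",t)):print(n,[(np.round(d["at"]).tolist(),at_z(k,d["at"],13)[:2].round().tolist(),round(d["p"],2)) for d in spot_in("knob1",n)])
```

```text
[575.34306331 209.19454364 214.99026943] [-3.095374   -0.76690024 -0.07030908] [ 0.55056979  0.35933301 -2.25447727]
side [([191.0, 272.0], [490.0, 176.0], 0.49), ([177.0, 274.0], [532.0, 242.0], 0.44), ([184.0, 265.0], [490.0, 223.0], 0.39)]
top [([223.0, 255.0], [486.0, 201.0], 0.5)]
```

Run:
```python
from h import *
from scipy.spatial.transform import Rotation as R
o=get_obs();r=R.from_euler("xyz",o["tcp_rot"]);g=R.from_euler("xyz",[np.pi,0,-.043]);print(np.degrees((g*r.inv()).as_rotvec())/8,o["joint_positions"])
```

```text
[-4.79880797e-03  5.50315066e+00  5.91030414e-02] [ 0.34042949  0.29304989  1.95340194 -0.9957364   0.28299106  2.84810477]
```

>>> play_rows:
  rows:
    - [[0, 0, 0], [0, 0.5, 0]]
    - [[0, 0, 0], [0, 0.8, 0]]
    - [[0, 0, 0], [0, 0.8, 0]]
    - [[0, -0.3, 0], [0, 0.8, 0]]
    - [[0, -0.6, 0], [0, 0.8, 0]]
    - [[0, -0.9, 0], [0, 0.8, 0]]
    - [[0, -0.9, 0], [0, 0.8, 0.06]]
    - [[0.1, -0.9, 0], [0, 0.2, 0]]
    - [[0.1, -0.9, 0], [0, 0, 0]]
    - [[0.2, -0.9, 0], [0, 0, 0]]
    - [[0.2, -0.9, 0], [0, 0, 0]]
    - [[0.2, -0.4, 0], [0, 0, 0]]

```text
time: 22.3
tool_pos: [600.9, 4.1, 215.6]
tcp_rot: [3.132, -0.035, -0.046]
contact_force: [-0.3, 0.3, -1.7]
grip_width: 13.6
finger_force: 30.0
```

Run:
```python
from h import *
t=capture("top");c=capture("side");o=get_obs();print(o["tool_pos"],o["tcp_rot"],o["contact_force"])
for n,k in(("side",c),("top",t)):print(n,[(np.round(d["at"]).tolist(),at_z(k,d["at"],13)[:2].round().tolist(),round(d["p"],2)) for d in spot_in("knob1",n)])
a=cv2.resize(c["frame"][130:300,220:420],(800,680),interpolation=2)[:560]
b=cv2.resize(t["frame"][170:250,220:320],(500,400),interpolation=2)
a=cv2.resize(a,(400,280));m=np.zeros((600,800,3),np.uint8)
m[:300,:400]=cv2.resize(c["frame"][140:245,225:365],(400,300),interpolation=2)
m[:300,400:]=cv2.resize(t["frame"][165:270,220:360],(400,300),interpolation=2)
m[300:,:400]=cv2.resize(c["frame"][215:320,300:440],(400,300),interpolation=2)
m[300:,400:]=cv2.resize(t["frame"][150:255,320:460],(400,300),interpolation=2)
cv2.imwrite("pics/m6.png",m[...,::-1])
```

```text
[601.16900458   4.47776112 215.50544967] [ 3.13172738 -0.03520893 -0.0462243 ] [-0.57042752  0.23838739 -2.44078232]
side [([189.0, 271.0], [492.0, 185.0], 0.62), ([180.0, 273.0], [523.0, 231.0], 0.6), ([185.0, 264.0], [484.0, 217.0], 0.43)]
top [([221.0, 257.0], [491.0, 195.0], 0.53), ([225.0, 265.0], [479.0, 166.0], 0.37)]
```

View pics/m6.png

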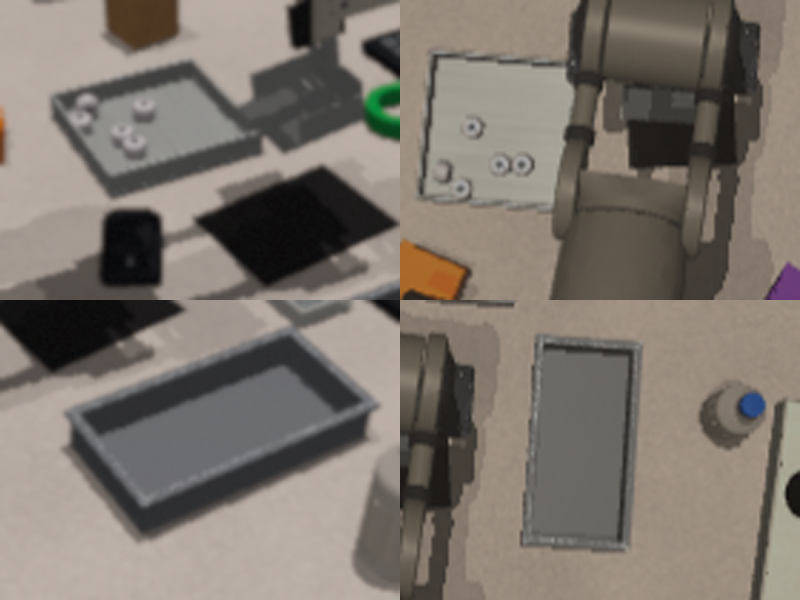

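All five knobs lie in the tray, with the bin and scoop empty. Setting the scoop down on the mat.

>>> play_rows:
  rows:
    - [[0, -0.3, -0.3], [0.07, 0.25, 0]]
    - [[0, -0.28, -0.7], [0, 0, 0]]
    - [[0, 0, -0.9], [0, 0, 0]]
    - [[0, 0, -0.9], [0, 0, 0]]
    - [[0, 0, -0.7], [0, 0, 0]]
    - [[0, 0, -0.3], [0, 0, 0]]
    - [[0, 0, 0], [0, 0, 0]]

```text
time: 23.38
tool_pos: [600.7, -11.8, 101.6]
tcp_rot: [3.14, 0.001, -0.044]
contact_force: [-0.3, -0.2, -1.8]
grip_width: 13.7
finger_force: 30.0
```

>>> play_rows:
  rows:
    - [[0, 0, -0.08], [0, 0, 0]]
    - [[0, 0, -0.05], [0, 0, 0]]
    - [[0, 0, 0], [0, 0, 0]]

```text
time: 23.75
tool_pos: [601.9, -12.1, 99.9]
tcp_rot: [3.14, -0.004, -0.045]
contact_force: [1.5, -0.4, 5.1]
grip_width: 13.5
finger_force: 30.0
```

>>> play_rows:
  rows:
    - [[0, 0, 0], [0, 0, 0]]
    - [[0, 0, 0], [0, 0, 0]]
    - [[0, 0, 0], [0, 0, 0]]
    - [[0, 0, 0], [0, 0, 0]]
    - [[0, 0, 0], [0, 0, 0]]
    - [[0, 0, 0], [0, 0, 0]]
    - [[0, 0, 0], [0, 0, 0]]
    - [[0, 0, 0], [0, 0, 0]]
    - [[0, 0, 0], [0, 0, 0]]
    - [[0, 0, 0], [0, 0, 0]]
  hand: 1

```text
time: 25.0
tool_pos: [600.6, -12.0, 97.9]
tcp_rot: [3.14, 0.0, -0.045]
contact_force: [-0.0, -0.2, -0.2]
grip_width: 92.0
finger_force: 0.0
```

>>> play_rows:
  rows:
    - [[0, 0, 0.6], [0, 0, 0]]
    - [[0, 0, 1], [0, 0, 0]]
    - [[0, 0, 1], [0, 0, 0]]
    - [[0, 0, 1], [0, 0, 0]]
    - [[0, -0.5, 0.6], [0, 0, 0]]
    - [[-0.5, -1, 0], [0, 0, 0]]
    - [[-0.5, -1, 0], [0, 0, 0]]
    - [[-0.5, -1, 0], [0, 0, 0]]
    - [[-0.5, -1, 0], [0, 0, 0]]
    - [[-0.5, -1, 0], [0, 0, 0]]
    - [[-0.5, -1, 0], [0, 0, 0]]
    - [[0, 0, 0], [0, 0, 0]]

```text
time: 26.5
tool_pos: [509.8, -208.7, 224.0]
tcp_rot: [3.14, 0.0, -0.048]
contact_force: [1.2, 1.2, 0.1]
grip_width: 91.9
finger_force: 0.0
```

Run:
```python
from h import *
t=capture("top");c=capture("side");o=get_obs();print(o["tool_pos"],o["contact_force"],o["grip_width"],o["time"])
x,f=fit(t,M["scoop"],(572,-11,3.097),8,5);print("scoop fit",x,f)
for n,k in(("side",c),("top",t)):
    print(n,"handle",[(np.round(d["at"],1).tolist(),at_z(k,d["at"],99)[:2].round().tolist(),round(d["p"],2)) for d in pinpoint("scoop_handle",n)],proj(k,[[600,-12.5,99]]).round(1))
    print([(at_z(k,d["at"],13)[:2].round().tolist(),round(d["p"],2)) for d in spot_in("knob1",n)])
```

```text
[ 510.67451379 -206.78989031  223.91164213] [0.07580317 0.28391084 0.05752254] 92.01148723622241 26.6
scoop fit [577.86344025 -10.85272292   3.10707113] -223.17549385795695
side handle [([258.4, 260.1], [291.0, -164.0], 0.88), ([165.7, 211.0], [340.0, 275.0], 0.86), ([182.9, 337.6], [613.0, 2.0], 0.75)] [[186.6 336.6]]
[([472.0, 276.0], 0.51), ([491.0, 228.0], 0.45), ([527.0, 223.0], 0.45), ([492.0, 177.0], 0.38)]
top handle [([270.5, 228.1], [327.0, 273.0], 0.95), ([184.4, 315.2], [615.0, -3.0], 0.93), ([135.3, 288.4], [775.0, 89.0], 0.75)] [[189.  317.9]]
[([489.0, 201.0], 0.61), ([530.0, 241.0], 0.6), ([482.0, 168.0], 0.43)]
```

```bash
python3 -c "
from plant import bot
print(bot.close_job())"
```

```text
the job is handed in; nothing more can be done
None
```

I handed the job in at about 27 s: all five knobs went into the tray, and the empty scoop was released upright on its mat, about 2 mm from the centre. The hand-in call returned no verdict. I saw no bystander out of place, though I did not measure each one at the end.

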